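# Clamp the hose adapter onto the dust port

### The arm

A 6-joint arm with a two-finger parallel gripper is mounted at the origin on the work surface. World frame = base frame: x ahead of the robot, y to its left, z up, the work surface at z = 0. Lengths are in m, angles in rad, forces in N, time in s.
With the tool pointing down it reaches from about 0.35 to 0.775 m from the base axis. Payload 7.3 kg.
Tool frame: the origin (TCP) lies at the very end of the fingers, on their centre line; the grasp point (between the pads) lies 19 mm behind it; z points along the fingers, y is the line along which they close (so a half turn about z gives the same grasp; the last joint's range is limited). The gripper opens to 92 mm and grips with 3 to 60 N. Pads are 19 mm wide; open, the fingers measure 130 mm over their backs; the gripper's body (75 mm by 190 mm) begins 47 mm behind the grasp point.
Start: joints at [1.153, 0.342, 1.524, -0, 1.275, -0.146], TCP at [0.141, 0.506, 0.227] pointing down, gripper open.
Joint ranges: [-2.53, 2.53], [-0.77, 2.02], [0.04, 2.7], [-1, 4.14], [0.28, 2.66], [-3.11, 3.11]. Speed limits (rad/s): [2.57, 2.57, 3.14, 3.14, 3.14, 3.14].

### API

Orientations are given as [roll, pitch, yaw] about the fixed x, y, z axes, in that order (R = Rz(yaw) Ry(pitch) Rx(roll)).
In Python, from cell import observe, read_camera, get_calibration, hand_in, search_frame gives the robot as it stands.
- The arm moves only by the tool step_arm, never from a script. Its argument "commands" is a list of rows, each an object with "translation": the shift along the tool's x, y, z in mm, a list of three; "roll": the turn about the tool's z in rad. In form: [{"translation": [x, y, z], "roll": roll}, ...]. A call has 1 to 20 rows; each row shifts and turns the commanded pose from where the row before left it, along the tool's axes as they then stand; what a row does not reach is not made up. A row lasts 1/12 s, in which the tool goes at most 41.7 mm and 7.16 degrees, less where a joint would pass 70% of its speed; a pose out of reach is approached as far as the arm can. A call is refused whole if a number of a shift passes 41.7 or a number of a turn 0.125, either way. A call with a gripper value outside its range is refused whole. "fingers" is the opening, from 0 (shut) to 1 (fully open), set as the call begins (left out, the last holds). The fingers move at their own pace and stop on an object; "grip_force" is the grip in N (left out, the last holds). Time passes only in rows, so rows that do not move let the fingers close. It gives the time, the measured TCP pose, the force, the opening and the grip force at its end, in the units of the state.
- observe(): the state, without advancing time (a new reading comes with each control period).
- read_camera(name): name is "scene" or "side" or "wrist"; returns the picture (400x640x3 uint8, red, green, blue); there is no depth.
- get_calibration(name): a dict with "camera_matrix" (3x3 intrinsics, pixels), "dist_coeffs" ([k1, k2, p1, p2, k3] as OpenCV has them; the pictures are not rectified), "world_from_camera" (4x4, takes a point from camera to world coordinates). Camera axes: x right, y up, looking along -z (the intrinsics and any distortion apply to the point x, -y, -z); pixel columns grow to the right and rows downward; lengths in m; the calibration is good to about 2 mm. A picture is of the moment at which its call begins: read the wrist's pose just before it. get_calibration takes no time and is no camera call; for the wrist camera it gives the pose at the moment of the call.
- hand_in(): hands the job in; it is judged then, once.
Trained networks look in the newest picture that a camera, given by its name, has taken for a name from the list of things; names that differ only in an ending like _2 or _b are one class to them, and where a whole thing is asked for, a point or a joint stands for the part that bears it (a point fixed in the world has none). Each returns a list of dicts, best first, with "confidence" (0 to 1); they miss things now and then, are a little off and sometimes report something else, mostly with a low value. They report only what shows in the picture. A call takes as long as a camera call. They do not tell look-alikes from the thing itself.
- search_frame(camera, name): "at" ([x, y, z] in m, in world coordinates, good to about 4 mm: the middle of the surface that is visible of it).
The state is a dict: "time": time; "qpos": joint angles; "qvel": joint speeds; "joint_efforts": joint torques, N m; "tool_pos": TCP position; "tool_rot": TCP orientation; "contact_force": force on the tool from outside, world axes, zero at the start; "torque": the same for the moment, N m; "opening": finger opening in m; "grip_force": force on a finger pad.
Only numpy, scipy, OpenCV 4.12 (cv2) and the standard library are available. Lean on these libraries where they do the work, as an engineer would, in place of code of your own. Each camera call takes 0.05 s, during which the arm holds its last target. There are 200 camera calls.

### The job

The hose adapter is already standing on the dust port: swing the hinged half of the clamp ring shut around the two flanges and press it against the gasket until the sprung bail snaps over its catch, then throw the latch lever right over until it locks home, so that the adapter is drawn square and central onto the port. Work by feel: it takes a firm push, but the ring and the lever are thin sheet steel and bend at about 40 N. Leave the adapter to the clamp, and leave the other things on the bench as they are.

Things in the scene. Friction and masses are not known exactly. Their poses are not given: they have to be found in the camera images.
- port_face (a point): Centre of the gasket on the port's flange (90 mm across), 116 mm above the bench; the port is a grey box 170 x 170 x 70 mm high. Axes of the port: z up, hinge at +y, latch at -y; the fixed half ring is at +x, the swinging half shuts at -x. The clamp ring, a steel channel 100 mm across outside, 24 mm high, is centred 1 mm below this point (clamp level); the clamp lies within 14 mm of that level.
- ring_hinge (a point): Upright hinge axis of the swinging half ring, at clamp level, 58 mm from the ring's centre towards the port's +y.
- ring (a joint): Angle of the swinging half, rad: 0 shut; clockwise (from above) is opening; starts 0.6 to 1.1; stays where left. From 0.25 its catch lifts the bail (3 to 6 N at ring_push). At 0.055 it meets the gasket, which adds about 20 N per mm at ring_push. The bail snaps near 0.046, at 14 to 25 N (the gasket's lie is hidden). Snapped, it stays there when let go; the lever draws it to 0. Bends above 40 N.
- ring_push (a point): Point on the swinging half's outer face (turns with it), at clamp level, 91 mm from ring_hinge, where a hand would push it: square to the line from ring_hinge, counter-clockwise seen from above. When shut it is 50 mm from the ring's centre, 25 degrees from the port's -x towards the latch. The outer face is clear for 25 mm either side, and 30 mm of free height lies between the clamp and the box.
- catch_seat (a point): Where the bail's bar must lie: behind the catch, a wedge-shaped steel nose 12 mm long and 16 mm high on the ear at the free end of the swinging half. Turns with that half.
- bail_bar (a point): Middle of the 6 mm upright cross bar at the free end of the bail, a 60 mm stirrup hinged off-centre on the latch lever. A light spring keeps the bail on its rest in line with the catch and lets it ride over the nose. Snapped behind the nose, this point is within 2 mm of catch_seat; before that more than 8 mm away.
- lever_pivot (a point): Upright pivot of the latch lever on the fixed half's ear, at clamp level; from the ring's centre 30 mm to the port's +x and 66 mm to -y.
- lever (a joint): Angle of the latch lever, rad: 0 fully open, counter-clockwise (from above) is closing, 2.86 home on its stop, locked past dead centre. Starts at 0 to 0.1, where the bail reaches the catch; stays where left (2.5 N drag). With the bail hooked it takes 4 to 8 N at 65 mm from the pivot, most at 1.2 to 2.2 rad, more if pushed nearer the pivot; past 2.7 it goes home by itself. Bends above 40 N.
- lever_tip (a point): End of the latch lever, at clamp level, 90 mm from lever_pivot. The handle is a straight steel bar, 8 mm thick and 19 mm high, on the line between them, from 16 to 96 mm off the pivot. Open, it points midway between the port's -x and -y, with a gap of over 40 mm between its outer half and the ring to push it from; it swings out through -y and lies 29 degrees from +x towards +y when home.
- adapter_base (a point): Centre of the underside of the loose hose adapter (aluminium, 0.35 kg): flange 90 mm across and 6 mm thick, neck 66 mm across, 45 mm high in all, so its top is 161 mm above the bench. z up. Starts 4 to 7 mm off centre towards the swinging half; the clamp should draw it to within 3 mm of port_face, flat on the gasket.
- adapter: The same loose hose adapter; origin at the centre of its underside.
Things that resemble listed ones, but are neither listed nor needed, are in the scene too. What is shaped like the adapter but pink is not meant.

How it is judged:
By the outcome, as a careful person would: the job done as asked, in the order asked, and still so for the second after the job is handed in, with the robot touching nothing.
It also fails if it takes over 58 s, if anything falls off the work surface, if the arm or the gripper's body presses on something with over 40 N, if the wrist force passes 120 N, or if a joint passes its speed limit or range.

## Working session

There is one attempt and no reset: what is moved stays moved. The work goes in short steps, Python scripts to look and compute and a tool call to move; the robot and the scene stay as the last step left them, time stands still between calls to the robot, and variables do not carry over. Pictures are saved under pics/ and viewed, at most 10 in all, crops included, and the job is handed in when it is done.

Besides the shell and the picture viewer there is one more tool, called by a JSON object that holds its "op" and its "data". step_arm: Moves the arm, as the interface text tells. Its arguments: {"type":"object","properties":{"commands":{"type":"array"},"fingers":{"type":"number"},"grip_force":{"type":"number"}},"required":["commands"]}

```bash
mkdir -p pics; ls; cat > h.py <<'E'
import numpy as np, cv2
from cell import *
def shot(cam,name,crop=None,scale=1):
    im=read_camera(cam)
    o=im[:,:,::-1].copy()
    if crop: a,b,c,d=crop; o=o[b:d,a:c]
    if scale!=1:o=cv2.resize(o,None,fx=scale,fy=scale,interpolation=cv2.INTER_CUBIC)
    cv2.imwrite(f'pics/{name}.png',o); return im
def proj(cam,P):
    c=get_calibration(cam);T=np.linalg.inv(np.array(c['world_from_camera']))
    P=np.atleast_2d(P);q=P@T[:3,:3].T+T[:3,3];q=q*[1,-1,-1]
    return cv2.projectPoints(q,np.zeros(3),np.zeros(3),np.array(c['camera_matrix']),np.array(c['dist_coeffs']))[0][:,0]
def ray(cam,uv,z):
    c=get_calibration(cam);T=np.array(c['world_from_camera'])
    u=cv2.undistortPoints(np.array([[uv]],float),np.array(c['camera_matrix']),np.array(c['dist_coeffs']))[0,0]
    d=T[:3,:3]@np.array([u[0],-u[1],-1]);o=T[:3,3]
    return o+d*(z-o[2])/d[2]
E
python3 - <<'E'
from h import *
names=['port_face','ring_hinge','ring','ring_push','catch_seat','bail_bar','lever_pivot','lever','lever_tip','adapter_base','adapter']
for c in ['scene','side']:
    shot(c,c+'1')
    print(c,np.round(np.array(get_calibration(c)['world_from_camera'])[:3,3],2))
    for n in names:
        print(n,[(np.round(d['at'],3).tolist(),round(d['confidence'],2),proj(c,d['at'])[0].astype(int).tolist()) for d in search_frame(c,n)])
s=observe();print(s['time'],s['tool_pos'],s['tool_rot'],s['contact_force'])
E
```

```text
pics
scene [ 0.96 -0.24  0.56]
port_face [([0.625, 0.073, 0.066], 0.7, [363, 217])]
ring_hinge [([0.621, 0.075, 0.067], 0.57, [362, 214])]
ring [([0.48, 0.156, 0.122], 0.76, [350, 126]), ([0.625, 0.073, 0.066], 0.73, [362, 216])]
ring_push [([0.482, 0.155, 0.126], 0.69, [350, 125])]
catch_seat [([0.484, 0.154, 0.123], 0.91, [350, 127])]
bail_bar [([0.544, 0.051, 0.125], 0.75, [322, 166]), ([0.574, 0.101, 0.147], 0.51, [359, 154])]
lever_pivot [([0.625, 0.076, 0.065], 0.64, [364, 216])]
lever [([0.552, 0.021, 0.124], 0.6, [309, 177])]
lever_tip [([0.558, 0.018, 0.123], 0.83, [309, 181])]
adapter_base [([0.481, 0.155, 0.125], 0.75, [350, 125]), ([0.574, 0.097, 0.15], 0.68, [357, 153]), ([0.577, -0.188, 0.036], 0.63, [203, 285])]
adapter [([0.574, -0.188, 0.034], 0.98, [202, 284]), ([0.57, 0.097, 0.149], 0.79, [356, 153])]
side [ 0.5  -0.48  0.55]
port_face [([0.57, 0.049, 0.07], 0.87, [311, 194])]
ring_hinge [([0.568, 0.056, 0.068], 0.81, [309, 192])]
ring [([0.484, 0.155, 0.117], 0.69, [249, 135])]
ring_push [([0.488, 0.16, 0.121], 0.63, [251, 131]), ([0.559, 0.085, 0.142], 0.34, [300, 143])]
catch_seat [([0.486, 0.163, 0.118], 0.88, [250, 132]), ([0.566, 0.051, 0.068], 0.45, [309, 194])]
bail_bar [([0.544, 0.05, 0.128], 0.67, [293, 165])]
lever_pivot [([0.566, 0.052, 0.067], 0.7, [309, 194])]
lever [([0.548, 0.018, 0.125], 0.7, [299, 181])]
lever_tip [([0.55, 0.023, 0.124], 0.8, [300, 179])]
adapter_base [([0.561, 0.092, 0.145], 0.9, [300, 139]), ([0.557, -0.2, 0.031], 0.72, [330, 353])]
adapter [([0.554, 0.089, 0.148], 0.76, [296, 139]), ([0.549, 0.019, 0.124], 0.26, [299, 181])]
1.2 [0.14092333 0.50574931 0.22674496] [3.14150299e+00 7.59404245e-07 2.86977658e+00] [ 0.20616408 -0.38701136  0.02745546]
```

View pics/scene1.png

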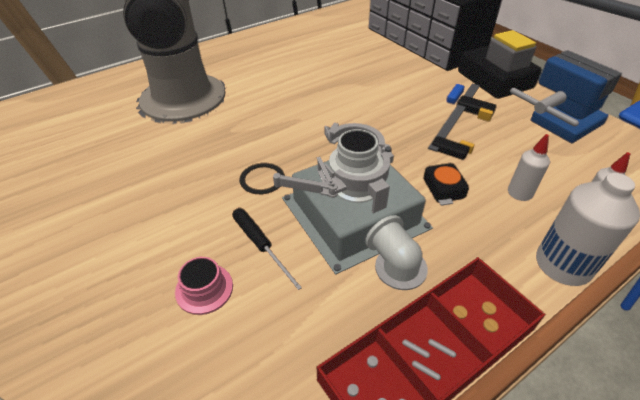

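View pics/side1.png

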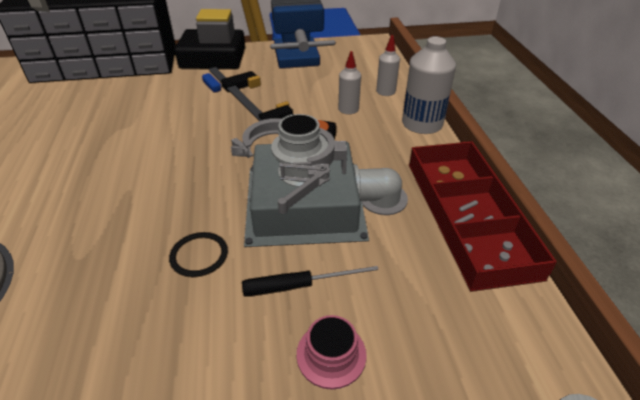

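The scene shows the grey port (355,200) with the silver adapter on it (357,150), the open half ring behind it (350,127), and the lever and bail from (280,180) to (335,185). The side view shows the same: ring (250,135), adapter (300,140) and lever tip (283,205). Look-alikes: the pink adapter (203,285), the black o-ring (262,178) and the bent pipe (400,250). The right one is the silver adapter on the port. One close crop to check.

```bash
python3 - <<'E'
from h import *
a=cv2.imread('pics/scene1.png')[110:270,260:440];b=cv2.imread('pics/side1.png')[100:250,225:415]
a=cv2.resize(a,(450,400),interpolation=2);b=cv2.resize(b,(350,276),interpolation=2)
o=np.zeros((400,800,3),np.uint8);o[:,:450]=a;o[:276,450:]=b
cv2.imwrite('pics/crop1.png',o)
print(np.round(get_calibration('wrist')['world_from_camera'],3))
E
```

```text
[[ 0.269 -0.923 -0.276  0.067]
 [ 0.963  0.257  0.078  0.526]
 [-0.001 -0.286  0.958  0.386]
 [ 0.     0.     0.     1.   ]]
```

View pics/crop1.png

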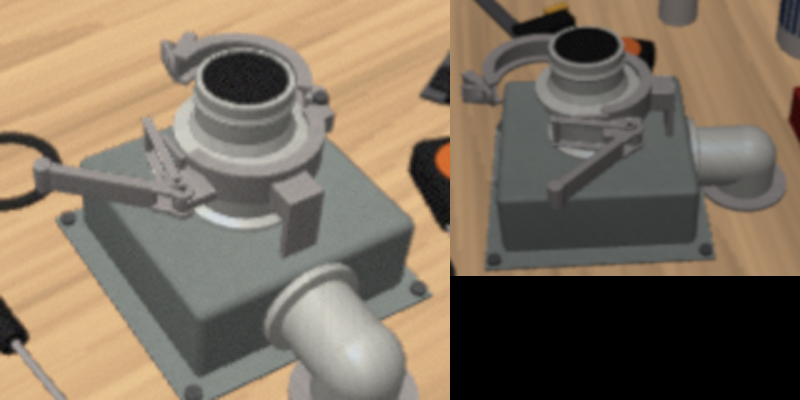

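The crop confirms the choice: the silver adapter in the clamp, lever at left front (40,175 to 185,200), bail (150,150), and the swinging half open behind it with its catch at (175,60). Next is a wrist look from above.

{"op": "step_arm", "data": {"commands": [{"translation": [0, 0, -33], "roll": 0}, {"translation": [0, 0, -33], "roll": 0}, {"translation": [0, 0, -33], "roll": 0}, {"translation": [-31.5, -18.9, 0], "roll": 0}, {"translation": [-31.5, -18.9, 0], "roll": 0}, {"translation": [-31.5, -18.9, 0], "roll": 0}, {"translation": [-31.5, -18.9, 0], "roll": 0}, {"translation": [-31.5, -18.9, 0], "roll": 0}, {"translation": [-31.5, -18.9, 0], "roll": 0}, {"translation": [-31.5, -18.9, 0], "roll": 0}, {"translation": [-31.5, -18.9, 0], "roll": 0}, {"translation": [-31.5, -18.9, 0], "roll": 0}, {"translation": [-31.5, -18.9, 0], "roll": 0}, {"translation": [-31.5, -18.9, 0], "roll": 0}, {"translation": [-31.5, -18.9, 0], "roll": 0}, {"translation": [-31.5, -18.9, 0], "roll": 0}, {"translation": [-31.5, -18.9, 0], "roll": 0}, {"translation": [-31.5, -18.9, 0], "roll": 0}], "fingers": 0}}

```text
time: 2.7
tool_pos: [0.521, 0.1042, 0.3258]
tool_rot: [3.141, 0.0, 2.87]
contact_force: [0.5, 0.2, 0.1]
opening: 0.0009
grip_force: 0.0
```

```bash
python3 - <<'E'
from h import *
names=['port_face','ring_hinge','ring','ring_push','catch_seat','bail_bar','lever_pivot','lever','lever_tip','adapter_base']
shot('wrist','w1')
for n in names:
    print(n,[(np.round(d['at'],3).tolist(),round(d['confidence'],2),proj('wrist',d['at'])[0].astype(int).tolist()) for d in search_frame('wrist',n)])
s=observe();print(s['time'],s['tool_pos'],s['tool_rot'],s['qpos'],s['contact_force'],s['opening'])
E
```

```text
port_face [([0.52, 0.12, 0.074], 0.73, [335, 153])]
ring_hinge [([0.52, 0.123, 0.07], 0.87, [336, 154])]
ring [([0.493, 0.161, 0.132], 0.65, [367, 128])]
ring_push [([0.486, 0.165, 0.126], 0.94, [368, 121])]
catch_seat [([0.487, 0.165, 0.13], 0.8, [368, 123])]
bail_bar [([0.548, 0.05, 0.127], 0.57, [275, 208])]
lever_pivot [([0.518, 0.122, 0.07], 0.6, [331, 154])]
lever [([0.545, 0.025, 0.123], 0.57, [252, 211])]
lever_tip [([0.548, 0.022, 0.125], 0.78, [250, 214])]
adapter_base [([0.546, 0.111, 0.159], 0.96, [331, 200]), ([0.55, -0.169, 0.036], 0.56, [130, 229])]
3.25 [0.5195005  0.10665025 0.32610079] [3.14125501e+00 5.49981594e-04 2.87130145e+00] [ 5.78313388e-02  2.95431317e-01  1.31893021e+00  1.42526518e-04
  1.52660168e+00 -1.24268013e+00] [0.2548617  0.31815966 0.39232973] 0.0004346977770789464
```

View pics/w1.png

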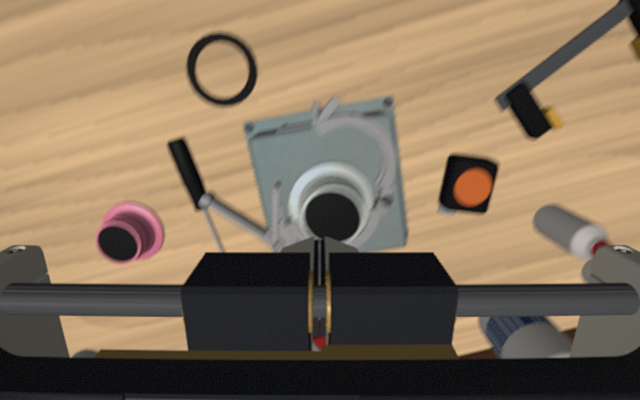

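The wrist view shows the box with the adapter bore at (332,212), the swinging half open above it with its catch at (325,108), the hinge at (383,200), and the lever running left from (285,245) to (205,203). The gripper hides the lower part, so I shift and lower for a closer view.

{"op": "step_arm", "data": {"commands": [{"translation": [-27, -1, 25], "roll": 0}, {"translation": [-27, -1, 25], "roll": 0}, {"translation": [-27, -1, 25], "roll": 0}, {"translation": [-27, -1, 25], "roll": 0}, {"translation": [0, 0, 0], "roll": 0}, {"translation": [0, 0, 0], "roll": 0}]}}

```text
time: 3.75
tool_pos: [0.6224, 0.0729, 0.2232]
tool_rot: [-3.14, -0.005, 2.869]
contact_force: [-0.7, -0.5, 1.2]
opening: 0.0009
grip_force: 0.0
```

```bash
python3 - <<'E'
from h import *
names=['port_face','ring_hinge','ring','ring_push','catch_seat','bail_bar','lever_pivot','lever','lever_tip','adapter_base']
print(np.round(get_calibration('wrist')['world_from_camera'],4).tolist())
im=shot('wrist','w2',(140,0,540,290),2)
np.save('w2.npy',im);np.save('w2T.npy',get_calibration('wrist')['world_from_camera'])
for n in names:
    print(n,[(np.round(d['at'],3).tolist(),round(d['confidence'],2),proj('wrist',d['at'])[0].astype(int).tolist()) for d in search_frame('wrist',n)])
s=observe();print(s['time'],s['tool_pos'],s['tool_rot'],s['contact_force'])
E
```

```text
[[0.2689, -0.9244, -0.2707, 0.5493], [0.9632, 0.2574, 0.0777, 0.0927], [-0.0021, -0.2816, 0.9595, 0.3828], [0.0, 0.0, 0.0, 1.0]]
port_face [([0.56, 0.092, 0.072], 0.84, [321, 104])]
ring_hinge [([0.566, 0.097, 0.069], 0.56, [328, 109])]
ring [([0.54, 0.173, 0.13], 0.66, [430, 44])]
ring_push [([0.534, 0.172, 0.127], 0.58, [425, 36]), ([0.556, 0.107, 0.165], 0.28, [343, 95])]
catch_seat [([0.535, 0.174, 0.127], 0.7, [429, 37]), ([0.562, 0.093, 0.07], 0.64, [323, 105])]
bail_bar [([0.548, 0.05, 0.125], 0.89, [260, 105]), ([0.555, 0.105, 0.164], 0.35, [341, 95])]
lever_pivot [([0.557, 0.095, 0.068], 0.94, [324, 99])]
lever [([0.547, 0.029, 0.127], 0.8, [231, 113])]
lever_tip [([0.55, 0.024, 0.12], 0.85, [228, 118])]
adapter_base [([0.555, 0.109, 0.158], 0.91, [347, 93])]
4.3 [0.62283839 0.07308268 0.22630878] [3.14129136e+00 8.05210837e-04 2.86998351e+00] [-0.45300028 -0.12320121  0.2710027 ]
```

View pics/w2.png

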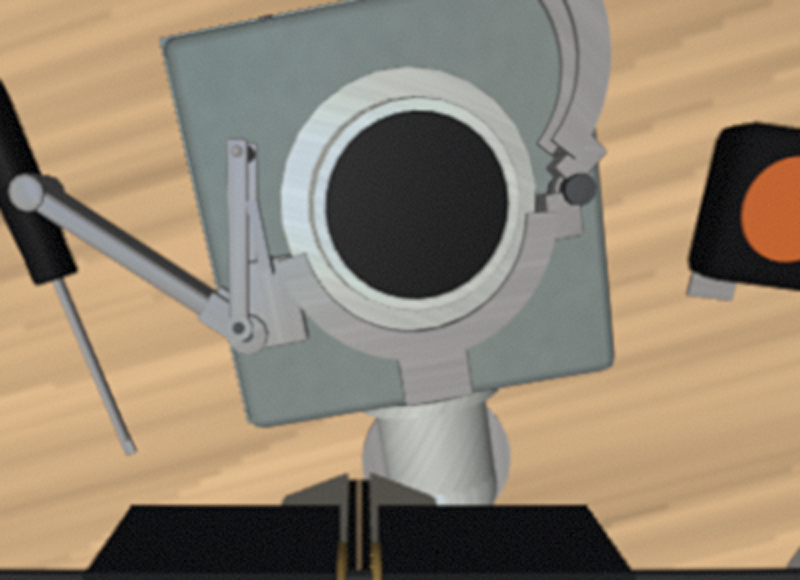

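The view is clear. In crop pixels: hinge pin (578,188), lever pivot (246,331), lever tip boss (27,192), bail bar (240,150), fixed half at the bottom, swinging half at upper right, and box-top corners (163,40), (258,425), (612,365).

```bash
cat >> h.py <<'E'
def rp(px,z):  # crop w2 pixel -> world, saved pose
    c=get_calibration('wrist');T=np.load('w2T.npy')
    u=cv2.undistortPoints(np.array([[[140+px[0]/2,px[1]/2]]],float),np.array(c['camera_matrix']),np.array(c['dist_coeffs']))[0,0]
    d=T[:3,:3]@np.array([u[0],-u[1],-1]);o=T[:3,3]
    return (o+d*(z-o[2])/d[2])[:2]
E
python3 - <<'E'
from h import *
np.set_printoptions(precision=4,suppress=True)
h=rp((578,188),.128);p=rp((247,331),.127);t=rp((27,192),.127)
print('hinge',h,'pivot',p,'tip',t,'bail',rp((240,150),.127))
for c in [(163,38),(256,427),(614,367)]: print('corner',rp(c,.07))
print('adapter top edge L,R,bot',rp((326,200),.161),rp((510,200),.161),rp((417,298),.161),rp((417,110),.161))
# fit port frame: hinge (0,58), pivot (30,-66)
v=p-h; th=np.arctan2(v[1],v[0])-np.arctan2(-124,30);print('len',np.linalg.norm(v),np.hypot(30,124),'theta',th)
R=lambda a:np.array([[np.cos(a),-np.sin(a)],[np.sin(a),np.cos(a)]])
m=(h+p)/2; C=m-R(th)@np.array([15,-4])/1000; print('C',C)
d=t-p;print('lever len',np.linalg.norm(d),'angle-th',np.arctan2(d[1],d[0])-th+2*np.pi-np.radians(225))
E
```

```text
hinge [0.5706 0.1657] pivot [0.588  0.0397] tip [ 0.5202 -0.0192] bail [0.5274 0.0569]
corner [0.4731 0.0323]
corner [0.6409 0.0179]
corner [0.657  0.1834]
adapter top edge L,R,bot [0.5509 0.0822] [0.5658 0.1358] [0.5871 0.1014] [0.5335 0.115 ]
len 0.12719704462648815 127.57742747053649 theta -0.10004761931637729
C [0.5647 0.1082]
lever len 0.08983281507277877 angle-th 0.03030843136312411
```

```bash
cat >> h.py <<'E'
TH=-0.097; C=np.array([.565,.108])
Rm=lambda a:np.array([[np.cos(a),-np.sin(a)],[np.sin(a),np.cos(a)]])
def w(p): return C+Rm(TH)@np.array(p)/1000   # port mm -> world
def swing(p,q): # port-frame point (shut, mm) turned open by q -> port mm
    H=np.array([0,58.]); return H+Rm(-q)@(np.array(p,float)-H)
E
python3 - <<'E'
from h import *
c=get_calibration('wrist');T=np.load('w2T.npy').copy()
T[:3,3]+=np.array([0.5195005,0.10665025,0.32610079])-np.array([0.62283839,0.07308268,0.22630878])
im=cv2.imread('pics/w1.png')
def pj(P):
    Ti=np.linalg.inv(T);q=(Ti[:3,:3]@P+Ti[:3,3])*[1,-1,-1]
    return cv2.projectPoints(q[None],np.zeros(3),np.zeros(3),np.array(c['camera_matrix']),np.array(c['dist_coeffs']))[0][0,0]
o=cv2.resize(im[80:260,230:430],None,fx=3.3,fy=3.3,interpolation=2)
dr=lambda uv:tuple(int(v) for v in ((uv-[230,80])*3.3))
for q,col in [(0.7,(0,0,255)),(0.9,(0,255,0)),(1.1,(255,0,0))]:
    pts=[dr(pj(np.r_[w(swing((-50*np.cos(a),-50*np.sin(a)),q)),.127])) for a in np.linspace(-1.4,1.5,30)]
    cv2.polylines(o,[np.array(pts)],False,col,1)
    cv2.circle(o,dr(pj(np.r_[w(swing((-45.3,-21.1),q)),.127])),3,col,-1)
for p in [(0,58),(30,-66),(0,0)]: cv2.circle(o,dr(pj(np.r_[w(p),.127])),3,(0,255,255),-1)
cv2.imwrite('pics/w1c.png',o);print(o.shape)
E
```

```text
(594, 660, 3)
```

View pics/w1c.png

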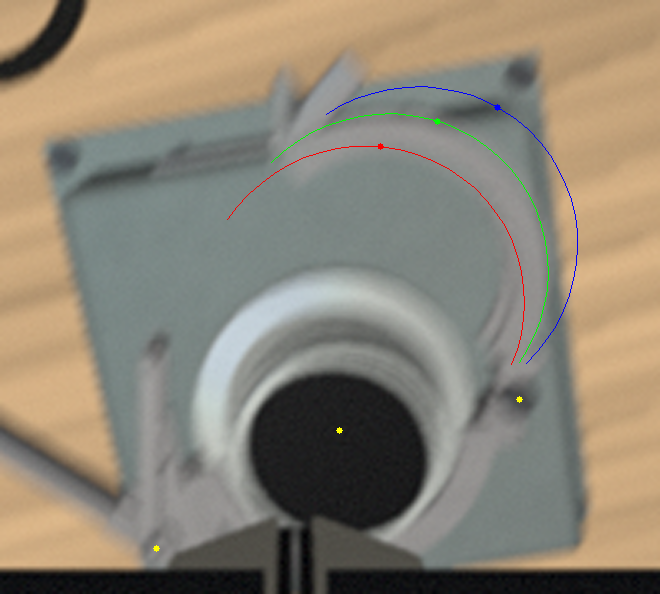

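The overlay puts the swinging half at about 0.9 rad (the green arc fits its outer face); its catch shows at (330,80). Hinge and pivot dots sit on their pins. Now working out the approach.

```bash
cat >> h.py <<'E'
def finger(q,g,th=25): # world xy, yaw of tool for pushing ring at ring angle q, gap g
    a=np.radians(th); p=swing((-(59.5+g)*np.cos(a),-(59.5+g)*np.sin(a)),q)
    return w(p), TH+a-q+np.pi
def tomove(xy,z,yaw,s=None):
    s=s or observe(); y0=s['tool_rot'][2]; d=np.array([xy[0],xy[1]])-s['tool_pos'][:2]
    x=np.array([np.cos(y0),np.sin(y0)]);y=np.array([np.sin(y0),-np.cos(y0)])
    dy=(yaw-y0+np.pi)%(2*np.pi)-np.pi
    return np.round([1e3*d@x,1e3*d@y,1e3*(s['tool_pos'][2]-z)],1),round(-dy,3)
E
python3 - <<'E'
from h import *
for q,g in [(.92,9),(.92,0),(.25,0),(.046,0)]:
    xy,yw=finger(q,g);print(q,g,xy.round(4),round(yw,3),tomove(xy,.105,yw))
for px,cam in [((525,192),'scene'),((575,270),'scene'),((445,175),'scene')]: print(ray(cam,px,0).round(3))
# per-row step for dq=.1
xy0,y0=finger(.5,0);xy1,y1=finger(.4,0);d=(xy1-xy0)*1e3
print(d@[np.cos(y0),np.sin(y0)],d@[np.sin(y0),-np.cos(y0)],y1-y0)
E
```

```text
0.92 9 [0.464  0.1728] 2.561 (array([179.8,  53.5, 121.3]), np.float64(0.309))
0.92 0 [0.4715 0.1679] 2.561 (array([171.2,  50.7, 121.3]), np.float64(0.309))
0.25 0 [0.4916 0.1059] 3.231 (array([135.2,  -3.6, 121.3]), np.float64(-0.361))
0.046 0 [0.5054 0.0911] 3.435 (array([118. , -14.1, 121.3]), np.float64(-0.565))
[0.708 0.409 0.   ]
[0.868 0.323 0.   ]
[0.586 0.319 0.   ]
-5.667537932136566 -8.124580634033643 0.10000000000000009
```

{"op": "step_arm", "data": {"commands": [{"translation": [30.7, 9.2, 0], "roll": 0}, {"translation": [30.7, 9.2, 0], "roll": 0}, {"translation": [30.7, 9.2, 0], "roll": 0}, {"translation": [30.7, 9.2, 0], "roll": 0}, {"translation": [30.7, 9.2, 0], "roll": 0}, {"translation": [30.7, 9.2, 0], "roll": 0}, {"translation": [0, 0, 20], "roll": 0.103}, {"translation": [0, 0, 20], "roll": 0.103}, {"translation": [0, 0, 20], "roll": 0.103}, {"translation": [0, 0, 20], "roll": 0}, {"translation": [0, 0, 20], "roll": 0}, {"translation": [0, 0, 20], "roll": 0}, {"translation": [0, 0, 0], "roll": 0}, {"translation": [0, 0, 0], "roll": 0}], "fingers": 0, "grip_force": 40}}

```text
time: 5.47
tool_pos: [0.4599, 0.1755, 0.1055]
tool_rot: [-3.14, -0.001, 2.561]
contact_force: [0.8, -0.8, 0.3]
opening: 0.0005
grip_force: 0.0
```

```bash
python3 - <<'E'
from h import *
s=observe();print(s['time'],s['tool_pos'],s['tool_rot'],s['contact_force'],s['opening'],s['grip_force'])
im=shot('scene','s2',(250,90,430,260),3.3)
for g in (0,10): xy,yw=finger(.92,g);print(tomove(xy,.105,yw,s))
E
```

```text
5.4667 [0.45990838 0.17549291 0.10546258] [-3.14035021e+00 -1.33595490e-03  2.56076440e+00] [ 0.79530619 -0.7518801   0.33325099] 0.0004789538811051417 0.0
(array([-13.9,   0. ,   0.5]), np.float64(-0.0))
(array([-3.9,  0. ,  0.5]), np.float64(-0.0))
```

View pics/s2.png

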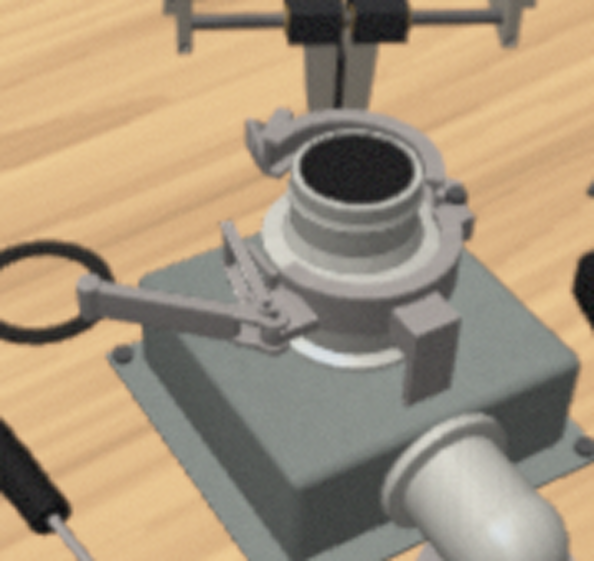

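The finger (335,90) stands behind the ring's outer face at mid arc, nothing touched. Now closing in and sweeping about the hinge.

{"op": "step_arm", "data": {"commands": [{"translation": [-4, 0, 0], "roll": 0}, {"translation": [-4, 0, 0], "roll": 0}, {"translation": [-4, 0, 0], "roll": 0}, {"translation": [-3, 0, 0], "roll": 0}, {"translation": [-5.7, -8.1, 0], "roll": -0.1}, {"translation": [-5.7, -8.1, 0], "roll": -0.1}, {"translation": [-5.7, -8.1, 0], "roll": -0.1}, {"translation": [-5.7, -8.1, 0], "roll": -0.1}, {"translation": [-5.7, -8.1, 0], "roll": -0.1}, {"translation": [0, 0, 0], "roll": 0}]}}

```text
time: 6.35
tool_pos: [0.4849, 0.1182, 0.1062]
tool_rot: [-3.141, 0.001, 3.063]
contact_force: [-0.2, 0.2, 0.7]
opening: 0.0002
grip_force: 0.1
```

```bash
cat >> h.py <<'E'
def rep(q):
    s=observe();xy,yw=finger(q,0);print('t',round(s['time'],2),s['tool_pos'].round(4) if hasattr(s['tool_pos'],'round') else s['tool_pos'],'yaw',round(s['tool_rot'][2],3),'F',np.round(s['contact_force'],1))
    f=Rm(-TH)@np.array(s['contact_force'][:2]);p=(Rm(-TH)@(np.array(s['tool_pos'][:2])-C))*1e3
    # contact at finger face centre approx
    x=np.array([np.cos(s['tool_rot'][2]-TH),np.sin(s['tool_rot'][2]-TH)]);c=p-9.5*x;r=c-[0,58]
    m=-(r[0]*f[1]-r[1]*f[0]);print('port p',p.round(1),'contact',c.round(1),'rad',np.hypot(*c).round(1),'F port',f.round(1),'equiv@push',round(m/91,1),'qfinger',round(np.arctan2(-79.1,-45.3)-np.arctan2(r[1],r[0]),3),np.hypot(*r).round(1))
E
python3 - <<'E'
from h import *
rep(.4)
for g in (0,):
  xy,yw=finger(.4,g);print(tomove(xy,.105,yw))
for c in ('scene','side'):
  read_camera(c)
  for n in ('ring','catch_seat','bail_bar'): print(c,n,[(np.round(d['at'],3).tolist(),round(d['confidence'],2)) for d in search_frame(c,n)])
E
```

```text
t 6.35 [0.4849 0.1182 0.1062] yaw 3.063 F [-0.2  0.2  0.7]
port p [-80.7   2.4] contact [-71.2   2.5] rad 71.3 F port [-0.2  0.2] equiv@push 0.2 qfinger 0.389 90.3
(array([1.3, 0.1, 1.2]), np.float64(-0.018))
scene ring [([0.509, 0.086, 0.12], 0.73)]
scene catch_seat [([0.505, 0.081, 0.121], 0.66)]
scene bail_bar [([0.547, 0.049, 0.128], 0.6)]
side ring [([0.506, 0.076, 0.119], 0.81), ([0.553, 0.088, 0.15], 0.18)]
side catch_seat [([0.512, 0.078, 0.124], 0.65)]
side bail_bar [([0.545, 0.052, 0.124], 0.76)]
```

{"op": "step_arm", "data": {"commands": [{"translation": [-5.7, -8.1, 0], "roll": -0.1}, {"translation": [-2.7, -4.1, 0], "roll": -0.05}, {"translation": [-2.7, -4.1, 0], "roll": -0.05}, {"translation": [-2.7, -4.1, 0], "roll": -0.05}, {"translation": [-1.6, -2.5, 0], "roll": -0.03}, {"translation": [0, 0, 0], "roll": 0}]}}

```text
time: 7.25
tool_pos: [0.4988, 0.0971, 0.1051]
tool_rot: [3.141, -0.003, -2.942]
contact_force: [-4.0, -0.3, -1.4]
opening: 0.0002
grip_force: 2.0
```

```bash
python3 -c "
from h import *
rep(.1)"
```

```text
t 7.25 [0.4988 0.0971 0.1051] yaw -2.942 F [-4.  -0.3 -1.4]
port p [-64.9 -17.2] contact [-55.8 -14.4] rad 57.6 F port [-4.  -0.7] equiv@push 2.7 qfinger 0.136 91.4
```

{"op": "step_arm", "data": {"commands": [{"translation": [-1.3, -2.1, 0], "roll": -0.025}, {"translation": [-1.3, -2.1, 0], "roll": -0.025}, {"translation": [0, 0, 0], "roll": 0}]}}

```text
time: 7.5
tool_pos: [0.5015, 0.0941, 0.1051]
tool_rot: [3.14, -0.004, -2.893]
contact_force: [-7.3, 1.0, 0.0]
opening: 0.0004
grip_force: 2.8
```

```bash
python3 -c "
from h import *
rep(.1)"
```

```text
t 7.5 [0.5015 0.0941 0.1051] yaw -2.893 F [-7.3  1.   0. ]
port p [-61.8 -20. ] contact [-52.9 -16.8] rad 55.5 F port [-7.3  0.3] equiv@push 6.2 qfinger 0.096 91.6
```

{"op": "step_arm", "data": {"commands": [{"translation": [-0.8, -1.2, 0], "roll": -0.015}, {"translation": [-0.8, -1.2, 0], "roll": -0.015}, {"translation": [0, 0, 0], "roll": 0}]}}

```text
time: 7.75
tool_pos: [0.502, 0.0929, 0.1048]
tool_rot: [3.138, -0.008, -2.863]
contact_force: [-11.0, 3.9, 2.6]
opening: 0.0008
grip_force: 4.8
```

```bash
python3 -c "
from h import *
rep(.1)"
```

```text
t 7.75 [0.502  0.0929 0.1048] yaw -2.863 F [-11.    3.9   2.6]
port p [-61.3 -21.2] contact [-52.4 -17.7] rad 55.3 F port [-11.4   2.8] equiv@push 11.1 qfinger 0.086 92.1
```

{"op": "step_arm", "data": {"commands": [{"translation": [-0.6, -0.9, 0], "roll": 0}, {"translation": [-0.6, -0.9, 0], "roll": 0}, {"translation": [0, 0, 0], "roll": 0}]}}

```text
time: 8.0
tool_pos: [0.5026, 0.0916, 0.1045]
tool_rot: [3.137, -0.01, -2.863]
contact_force: [-14.0, 4.4, 4.0]
opening: 0.0003
grip_force: 5.9
```

```bash
python3 -c "
from h import *
rep(.1)"
```

```text
t 8.0 [0.5026 0.0916 0.1045] yaw -2.863 F [-14.    4.4   4. ]
port p [-60.5 -22.3] contact [-51.7 -18.8] rad 55.0 F port [-14.4   3.1] equiv@push 13.9 qfinger 0.072 92.6
```

{"op": "step_arm", "data": {"commands": [{"translation": [-0.7, -0.9, 0], "roll": 0}, {"translation": [-0.7, -0.9, 0], "roll": 0}, {"translation": [0, 0, 0], "roll": 0}]}}

```text
time: 8.25
tool_pos: [0.5031, 0.0904, 0.1042]
tool_rot: [3.137, -0.013, -2.863]
contact_force: [-17.1, 5.1, 4.8]
opening: 0.0004
grip_force: 7.5
```

```bash
python3 -c "
from h import *
rep(.1)"
```

```text
t 8.25 [0.5031 0.0904 0.1042] yaw -2.863 F [-17.1   5.1   4.8]
port p [-59.9 -23.5] contact [-51. -20.] rad 54.8 F port [-17.5   3.4] equiv@push 16.9 qfinger 0.059 93.2
```

{"op": "step_arm", "data": {"commands": [{"translation": [-1, -0.4, 0], "roll": 0}, {"translation": [-1, -0.4, 0], "roll": 0}, {"translation": [0, 0, 0], "roll": 0}]}}

```text
time: 8.5
tool_pos: [0.5034, 0.0903, 0.1041]
tool_rot: [3.135, -0.017, -2.863]
contact_force: [-23.7, 3.7, 10.4]
opening: 0.0004
grip_force: 11.0
```

```bash
python3 -c "
from h import *
rep(.1)"
```

```text
t 8.5 [0.5034 0.0903 0.1041] yaw -2.863 F [-23.7   3.7  10.4]
port p [-59.6 -23.6] contact [-50.8 -20.1] rad 54.6 F port [-23.9   1.4] equiv@push 21.3 qfinger 0.056 93.2
```

{"op": "step_arm", "data": {"commands": [{"translation": [-0.5, -0.5, -0.3], "roll": 0}, {"translation": [-0.5, -0.5, -0.3], "roll": 0}, {"translation": [0, 0, 0], "roll": 0}]}}

```text
time: 8.75
tool_pos: [0.5034, 0.0902, 0.1042]
tool_rot: [3.134, -0.019, -2.863]
contact_force: [-25.5, 6.8, 8.3]
opening: 0.0005
grip_force: 11.6
```

```bash
python3 -c "
from h import *
rep(.1)
for c in ('scene','side'):
  read_camera(c)
  for n in ('ring','catch_seat','bail_bar'): print(c,n,[(np.round(d['at'],3).tolist(),round(d['confidence'],2)) for d in search_frame(c,n)])
shot('scene','s3',(250,100,420,230),4)
"
```

```text
t 8.75 [0.5034 0.0902 0.1042] yaw -2.863 F [-25.5   6.8   8.3]
port p [-59.6 -23.7] contact [-50.8 -20.2] rad 54.6 F port [-26.1   4.3] equiv@push 24.8 qfinger 0.056 93.2
scene ring [([0.536, 0.072, 0.122], 0.8)]
scene catch_seat [([0.533, 0.068, 0.125], 0.53)]
scene bail_bar [([0.551, 0.049, 0.126], 0.53)]
side ring []
side catch_seat [([0.534, 0.056, 0.114], 0.77)]
side bail_bar [([0.545, 0.047, 0.128], 0.69)]
```

View pics/s3.png

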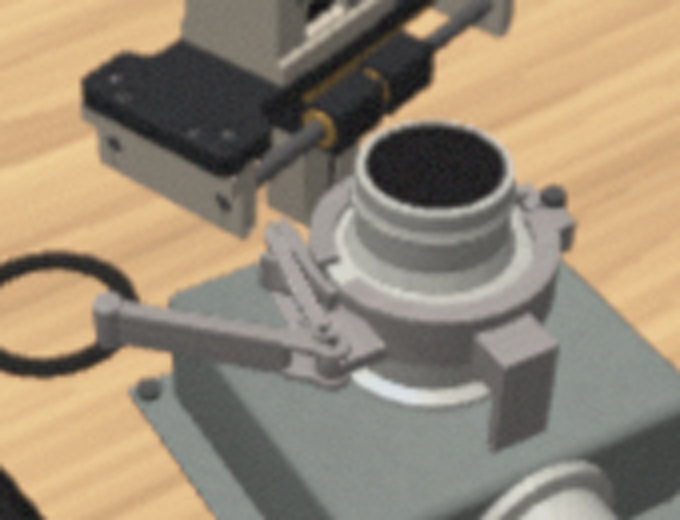

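The ring is nearly shut, with the ear and catch at (275,250) beside the bail end (285,230); I can't tell whether it has snapped. Still about 12 N below the limit, so a slightly firmer push.

{"op": "step_arm", "data": {"commands": [{"translation": [-0.4, -0.6, -0.3], "roll": 0}, {"translation": [-0.4, -0.6, -0.3], "roll": 0}, {"translation": [0, 0, 0], "roll": 0}]}}

```text
time: 9.45
tool_pos: [0.5035, 0.09, 0.1042]
tool_rot: [3.132, -0.021, -2.863]
contact_force: [-26.6, 10.8, 5.0]
opening: 0.0004
grip_force: 11.7
```

```bash
python3 -c "
from h import *
rep(.1)
im=shot('wrist','w3')
for n in ('ring','catch_seat','bail_bar','lever_tip','ring_hinge'): print(n,[(np.round(d['at'],4).tolist(),round(d['confidence'],2),proj('wrist',d['at'])[0].astype(int).tolist()) for d in search_frame('wrist',n)])
np.save('w3T.npy',get_calibration('wrist')['world_from_camera'])
print('catch px',proj('wrist',np.r_[w((-10,-64)),.125]))
"
```

```text
t 9.45 [0.5035 0.09   0.1042] yaw -2.863 F [-26.6  10.8   5. ]
port p [-59.4 -23.9] contact [-50.6 -20.4] rad 54.6 F port [-27.5   8.2] equiv@push 28.2 qfinger 0.053 93.3
ring []
catch_seat []
bail_bar []
lever_tip [([0.5272, -0.0089, 0.1188], 0.56, [95, 260])]
ring_hinge [([0.4912, 0.0754, 0.0717], 0.59, [301, 205])]
catch px [[200.90184952 338.06171681]]
```

{"op": "step_arm", "data": {"commands": [{"translation": [4, 0, 0], "roll": 0}, {"translation": [8, 0, 0], "roll": 0}, {"translation": [12, 0, 0], "roll": 0}, {"translation": [0, 0, -40], "roll": 0}, {"translation": [0, 0, -40], "roll": 0}, {"translation": [0, 0, -40], "roll": 0}, {"translation": [-26.3, -6.2, 0], "roll": 0}, {"translation": [-26.3, -6.2, 0], "roll": 0}, {"translation": [-26.3, -6.2, 0], "roll": 0}, {"translation": [-26.3, -6.2, 0], "roll": 0}, {"translation": [-26.3, -6.2, 0], "roll": 0}, {"translation": [0, 0, 0], "roll": 0}, {"translation": [0, 0, 0], "roll": 0}]}}

```text
time: 10.83
tool_pos: [0.6262, 0.087, 0.226]
tool_rot: [-3.142, -0.0, -2.863]
contact_force: [-0.9, 0.1, -1.1]
opening: 0.0004
grip_force: 0.0
```

```bash
python3 -c "
from h import *
rep(.1)
im=read_camera('wrist');o=cv2.resize(im[0:240,110:510,::-1],None,fx=2,fy=2,interpolation=2)
np.save('w4T.npy',get_calibration('wrist')['world_from_camera'])
cx=proj('wrist',np.r_[w((-20,-50)),.125])[0];print(cx)
x0=int(np.clip(cx[0]-100,0,440));y0=int(np.clip(cx[1]-70,0,260));print('crop origin',x0,y0)
o=cv2.resize(im[y0:y0+140,x0:x0+200,::-1],None,fx=4,fy=4,interpolation=2);cv2.imwrite('pics/w4.png',o)
f=lambda p,z=.125:tuple((proj('wrist',np.r_[w(p),z])[0]-[x0,y0])*4)
print('pivot',f((30,-66)),'centre',f((0,0)),'hinge',f((0,58)))
cv2.imwrite('pics/w4full.png',im[:,:,::-1])
for n in ('ring','catch_seat','bail_bar'): print(n,[(np.round(d['at'],4).tolist(),round(d['confidence'],2)) for d in search_frame('wrist',n)])
"
```

```text
t 10.83 [0.6262 0.087  0.226 ] yaw -2.863 F [-0.9  0.1 -1.1]
port p [ 63. -15.] contact [ 71.8 -11.5] rad 72.7 F port [-0.9  0. ] equiv@push 0.7 qfinger -1.322 100.0
[317.51853925  73.0264248 ]
crop origin 217 3
pivot (np.float64(218.1166017466919), np.float64(517.5693420809002)) centre (np.float64(620.5234697273636), np.float64(496.7903660666675)) hinge (np.float64(908.1013059450954), np.float64(614.59583645507))
ring [([0.5302, 0.0995, 0.1318], 0.94)]
catch_seat [([0.5265, 0.1033, 0.1299], 0.64), ([0.5472, 0.0273, 0.1224], 0.55), ([0.5483, 0.0472, 0.1272], 0.17)]
bail_bar [([0.5525, 0.0478, 0.1281], 0.58)]
```

View pics/w4.png

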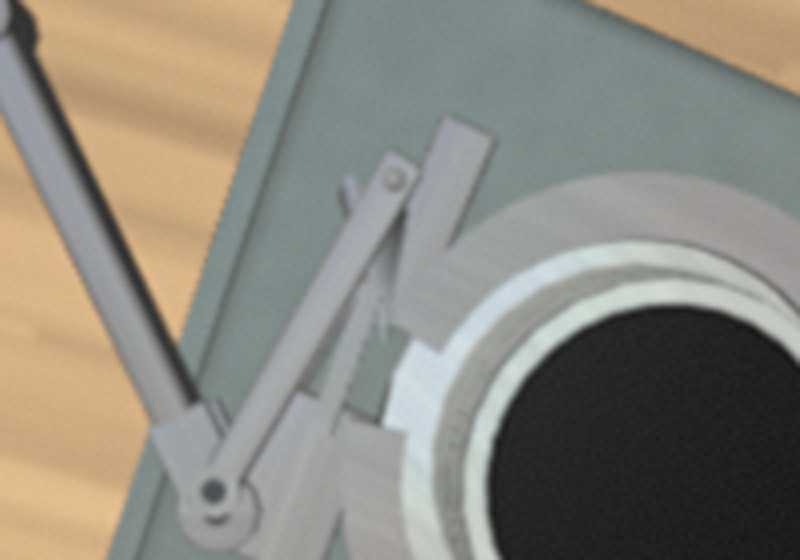

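```bash
python3 -c "
from h import *
c=get_calibration('wrist')
def rr(Tn,uv,z):
    T=np.load(Tn)
    u=cv2.undistortPoints(np.array([[uv]],float),np.array(c['camera_matrix']),np.array(c['dist_coeffs']))[0,0]
    d=T[:3,:3]@np.array([u[0],-u[1],-1]);o=T[:3,3]
    p=(o+d*(z-o[2])/d[2])[:2]; return (Rm(-TH)@(p-C)*1e3).round(1)
a=lambda x,y,z=.127:rr('w2T.npy',(140+x/2,y/2),z)
b=lambda x,y,z=.127:rr('w4T.npy',(217+x/4,3+y/4),z)
print('before bar',a(237,150),'bailpivot',a(238,328),'lev',a(247,331))
print('now bar',b(394,179),'bailpivot',b(213,491),'lev',b(218,517))
print('nose tip',b(350,190,.12),b(345,185,.115),'ear tip',b(447,117),b(495,135),'ear root',b(405,290),'ring end',b(440,345),b(385,300))
for q in (0,.046,.08):print(q,swing((0,-50),q),swing((0,-40),q),swing((-6,-65),q))
"

```

```text
before bar [-32.7 -55.6] bailpivot [ 27.8 -68.7] lev [ 29.5 -65.7]
now bar [-34.5 -57.1] bailpivot [ 25.6 -68.2] lev [ 29.6 -65.9]
nose tip [-30.7 -63.9] [-31.6 -65.4] ear tip [-46.8 -52.5] [-47.1 -44. ] ear root [-18.6 -48.9] ring end [-12.4 -39.9] [-15.8 -51.5]
0 [  0. -50.] [  0. -40.] [ -6. -65.]
0.046 [ -4.96624814 -49.88575615] [ -4.50641035 -39.89633428] [-11.64965794 -64.59398627]
0.08 [ -8.63078695 -49.65458428] [ -7.83164001 -39.68656722] [-15.8103176  -64.12712171]
```

View pics/w4full.png

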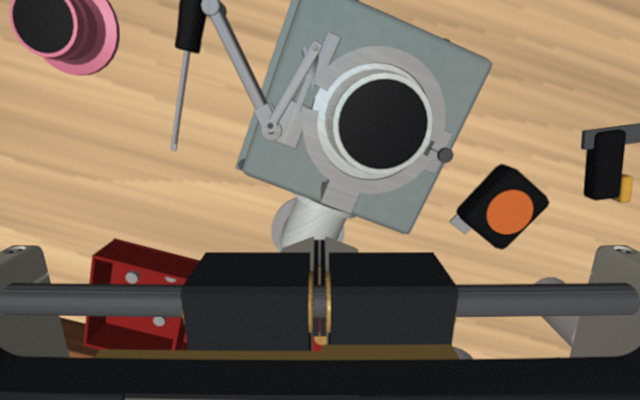

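The full view shows the ring shut around the adapter and the bail running from the pivot (271,128) to the bar (316,47). Measured in the port frame, the bar (-34.5,-57) lies behind the nose (tip at -31,-64.5) and back in line at its rest, so it has snapped. Next, the lever path.

```bash
cat >> h.py <<'E'
PV=np.array([30,-66.])
def lev(l,press=0,r0=70.):
    ph=np.radians(225)+l; d=.2*max(l,0)
    u=np.array([np.cos(ph),np.sin(ph)]);n=np.array([u[1],-u[0]])
    h=9.5*np.cos(d)+19*np.sin(d); r=r0+ (19-19*np.cos(d)) + 14*d
    return w(PV+r*u+(4+h-press)*n), TH+ph+np.pi/2+np.pi-d-2*np.pi
def levrows(ls,press):
    s=observe();xy=np.array(s['tool_pos'][:2]);yw=s['tool_rot'][2]
    out=[]
    for l in ls:
        t,ty=lev(l,press);d=(t-xy)*1e3
        dy=(ty-yw+np.pi)%(2*np.pi)-np.pi
        out.append([round(d@[np.cos(yw),np.sin(yw)],1),round(d@[np.sin(yw),-np.cos(yw)],1),round(-dy,3)])
        xy,yw=t,ty
    return out
def replev():
    s=observe();f=Rm(-TH)@np.array(s['contact_force'][:2]);p=(Rm(-TH)@(np.array(s['tool_pos'][:2])-C))*1e3
    print('t',round(s['time'],2),'z',round(s['tool_pos'][2],4),'yaw',round(s['tool_rot'][2],3),'q6',round(s['qpos'][5],2),'port p',p.round(1),'Fport',f.round(1),'Fz',round(s['contact_force'][2],1))
    best=min(np.arange(-.3,3.0,.005),key=lambda l:abs((lambda v,u:v@np.array([-u[1],u[0]]))(Rm(-TH)@(np.array(s['tool_pos'][:2])-lev(l)[0]),np.array([np.cos(l+np.radians(225)),np.sin(l+np.radians(225))])) ) + (10 if np.dot(p-PV,[np.cos(l+np.radians(205)),np.sin(l+np.radians(205))])<0 else 0))
    print('lever ~',round(best,3),'r',np.hypot(*(p-PV)).round(1))
E
python3 - <<'E'
from h import *
xy,yw=lev(.03,-6);print(xy,yw,tomove(xy,.105,yw))
E
```

```text
[0.52279382 0.00804322] 2.2831944901923436 (array([119.8, -47.9, 122.5]), np.float64(1.137))
```

{"op": "step_arm", "data": {"commands": [{"translation": [24, -9.6, 0], "roll": 0}, {"translation": [24, -9.6, 0], "roll": 0}, {"translation": [24, -9.6, 0], "roll": 0}, {"translation": [24, -9.6, 0], "roll": 0}, {"translation": [24, -9.6, 0], "roll": 0}, {"translation": [0, 0, 0], "roll": 0.114}, {"translation": [0, 0, 0], "roll": 0.114}, {"translation": [0, 0, 0], "roll": 0.114}, {"translation": [0, 0, 0], "roll": 0.114}, {"translation": [0, 0, 0], "roll": 0.114}, {"translation": [0, 0, 0], "roll": 0.114}, {"translation": [0, 0, 10], "roll": 0.114}, {"translation": [0, 0, 15], "roll": 0.114}, {"translation": [0, 0, 15], "roll": 0.114}, {"translation": [0, 0, 15], "roll": 0.114}, {"translation": [0, 0, 0], "roll": 0}]}}

```text
time: 12.37
tool_pos: [0.5212, 0.0081, 0.17]
tool_rot: [-3.139, -0.003, 2.277]
contact_force: [-0.7, -0.4, -0.7]
opening: 0.0005
grip_force: 0.0
```

```bash
python3 - <<'E'
from h import *
s=observe();xy,yw=lev(.03,-6);print(s['tool_pos'],s['tool_rot'],tomove(xy,.105,yw),s['contact_force'])
read_camera('side')
for n in ('lever_tip','lever','bail_bar'): print(n,[(np.round(d['at'],3).tolist(),round(d['confidence'],2)) for d in search_frame('side',n)], w(PV+90*np.array([np.cos(np.radians(225)+.05),np.sin(np.radians(225)+.05)])))
E
```

```text
[0.52121613 0.00808835 0.16995687] [-3.13886037e+00 -3.12876083e-03  2.27655265e+00] (array([-1.1,  1.2, 65. ]), np.float64(-0.007)) [-0.65876601 -0.39475825 -0.74384486]
lever_tip [([0.552, 0.02, 0.124], 0.95)] [ 0.52190772 -0.02117456]
lever [([0.552, 0.016, 0.121], 0.88)] [ 0.52190772 -0.02117456]
bail_bar [([0.547, 0.047, 0.124], 0.6)] [ 0.52190772 -0.02117456]
```

{"op": "step_arm", "data": {"commands": [{"translation": [0, 0, 12], "roll": 0}, {"translation": [0, 0, 12], "roll": 0}, {"translation": [0, 0, 12], "roll": 0}, {"translation": [0, 0, 12], "roll": 0}, {"translation": [0, 0, 9], "roll": 0}, {"translation": [0, 0, 8], "roll": 0}, {"translation": [0, 0, 0], "roll": 0}]}}

```text
time: 13.15
tool_pos: [0.5229, 0.0078, 0.106]
tool_rot: [-3.141, -0.001, 2.282]
contact_force: [-0.1, 0.7, -0.3]
opening: 0.0004
grip_force: 0.0
```

```bash
python3 - <<'E'
from h import *
replev()
for r in levrows(np.arange(.1,1.01,.1),1.5): print(r)
E
```

```text
t 13.15 z 0.106 yaw 2.282 q6 -0.84 port p [ -32.2 -103.8] Fport [-0.2  0.7] Fz -0.3
lever ~ -0.055 r 72.8
[np.float64(-12.0), np.float64(-0.7), np.float64(-0.058)]
[np.float64(-6.8), np.float64(-1.1), np.float64(-0.08)]
[np.float64(-6.8), np.float64(-1.0), np.float64(-0.08)]
[np.float64(-6.9), np.float64(-0.9), np.float64(-0.08)]
[np.float64(-6.9), np.float64(-0.8), np.float64(-0.08)]
[np.float64(-7.0), np.float64(-0.7), np.float64(-0.08)]
[np.float64(-7.0), np.float64(-0.6), np.float64(-0.08)]
[np.float64(-7.1), np.float64(-0.5), np.float64(-0.08)]
[np.float64(-7.2), np.float64(-0.4), np.float64(-0.08)]
[np.float64(-7.2), np.float64(-0.3), np.float64(-0.08)]
```

{"op": "step_arm", "data": {"commands": [{"translation": [-4, -0.2, 0], "roll": -0.02}, {"translation": [-4, -0.2, 0], "roll": -0.02}, {"translation": [-4, -0.3, 0], "roll": -0.02}, {"translation": [-3.4, -0.5, 0], "roll": -0.04}, {"translation": [-3.4, -0.6, 0], "roll": -0.04}, {"translation": [-3.4, -0.5, 0], "roll": -0.04}, {"translation": [-3.4, -0.5, 0], "roll": -0.04}, {"translation": [0, 0, 0], "roll": 0}]}}

```text
time: 13.82
tool_pos: [0.5397, -0.0121, 0.1073]
tool_rot: [3.141, -0.0, 2.503]
contact_force: [-0.8, 2.5, 0.8]
opening: 0.0004
grip_force: 1.0
```

```bash
python3 - <<'E'
from h import *
replev()
for r in levrows(np.arange(.4,1.21,.1),3): print(*r)
E
```

```text
t 13.82 z 0.1073 yaw 2.503 q6 -1.1 port p [ -13.6 -121.9] Fport [-1.1  2.4] Fz 0.8
lever ~ 0.335 r 70.9
-7.7 -1.8 -0.076
-6.9 -0.6 -0.08
-7.0 -0.5 -0.08
-7.0 -0.4 -0.08
-7.1 -0.3 -0.08
-7.1 -0.2 -0.08
-7.2 -0.1 -0.08
-7.2 0.0 -0.08
-7.3 0.1 -0.08
```

{"op": "step_arm", "data": {"commands": [{"translation": [-7.7, -1.5, 1], "roll": -0.08}, {"translation": [-6.9, -0.6, 1], "roll": -0.08}, {"translation": [-7, -0.5, 0], "roll": -0.08}, {"translation": [-7, -0.4, 0], "roll": -0.08}, {"translation": [-7.1, -0.3, 0], "roll": -0.08}, {"translation": [-7.1, -0.2, 0], "roll": -0.08}, {"translation": [0, 0, 0], "roll": 0}]}}

```text
time: 14.4
tool_pos: [0.5758, -0.0332, 0.105]
tool_rot: [3.141, -0.002, 2.983]
contact_force: [-3.5, 1.9, 0.3]
opening: 0.0005
grip_force: 1.2
```

```bash
python3 - <<'E'
from h import *
replev()
for r in levrows(np.arange(1.0,2.01,.1),3): print(*r)
for c in ('scene','side'):
  read_camera(c)
  for n in ('lever','bail_bar','catch_seat'): print(n,[(np.round(d['at'],3).tolist(),round(d['confidence'],2)) for d in search_frame(c,n)])
E
```

```text
t 14.4 z 0.105 yaw 2.983 q6 -1.6 port p [  24.4 -139.4] Fport [-3.6  1.6] Fz 0.3
lever ~ 0.94 r 73.7
-7.5 -0.6 -0.076
-7.2 0.0 -0.08
-7.3 0.1 -0.08
-7.3 0.2 -0.08
-7.4 0.4 -0.08
-7.4 0.5 -0.08
-7.5 0.6 -0.08
-7.5 0.7 -0.08
-7.5 0.9 -0.08
-7.6 1.0 -0.08
-7.6 1.2 -0.08
lever [([0.596, 0.001, 0.122], 0.63)]
bail_bar [([0.585, 0.11, 0.154], 0.62), ([0.563, 0.045, 0.128], 0.43)]
catch_seat [([0.599, -0.001, 0.125], 0.66), ([0.541, 0.068, 0.122], 0.55)]
lever []
bail_bar []
catch_seat [([0.526, 0.074, 0.122], 0.88)]
```

{"op": "step_arm", "data": {"commands": [{"translation": [-7.5, -0.6, 0], "roll": -0.08}, {"translation": [-7.2, 0, 0], "roll": -0.08}, {"translation": [-7.3, 0.1, 0], "roll": -0.08}, {"translation": [-7.3, 0.2, 0], "roll": -0.08}, {"translation": [-7.4, 0.4, 0], "roll": -0.08}, {"translation": [-7.4, 0.5, 0], "roll": -0.08}, {"translation": [0, 0, 0], "roll": 0}]}}

```text
time: 15.38
tool_pos: [0.6189, -0.0312, 0.1044]
tool_rot: [3.141, -0.003, -2.818]
contact_force: [-5.2, 0.6, -0.7]
opening: 0.0009
grip_force: 1.6
```

```bash
python3 - <<'E'
from h import *
replev()
for r in levrows(np.arange(1.6,2.81,.1),4): print(*r)
E
```

```text
t 15.38 z 0.1044 yaw -2.818 q6 -2.07 port p [  67.1 -133.3] Fport [-5.2  0.1] Fz -0.7
lever ~ 1.535 r 76.8
-8.8 1.2 -0.074
-7.5 0.8 -0.08
-7.5 1.0 -0.08
-7.5 1.1 -0.08
-7.6 1.2 -0.08
-7.6 1.4 -0.08
-7.6 1.5 -0.08
-7.7 1.7 -0.08
-7.7 1.8 -0.08
-7.7 2.0 -0.08
-7.7 2.1 -0.08
-7.8 2.3 -0.08
-7.8 2.5 -0.08
```

{"op": "step_arm", "data": {"commands": [{"translation": [-8.8, 1.2, 0], "roll": -0.074}, {"translation": [-7.5, 0.8, 0], "roll": -0.08}, {"translation": [-7.5, 1, 0], "roll": -0.08}, {"translation": [-7.5, 1.1, 0], "roll": -0.08}, {"translation": [-7.6, 1.2, 0], "roll": -0.08}, {"translation": [-7.6, 1.4, 0], "roll": -0.08}, {"translation": [-7.6, 1.5, 0], "roll": -0.08}, {"translation": [0, 0, 0], "roll": 0}]}}

```text
time: 16.05
tool_pos: [0.6608, 0.0033, 0.1047]
tool_rot: [-3.141, -0.001, -2.265]
contact_force: [-2.4, -1.7, -0.5]
opening: 0.0005
grip_force: 0.9
```

```bash
python3 - <<'E'
from h import *
replev()
for r in levrows(np.arange(2.3,2.87,.1),4): print(*r)
E
```

```text
t 16.05 z 0.1047 yaw -2.265 q6 -2.56 port p [105.5 -95. ] Fport [-2.2 -1.9] Fz -0.5
lever ~ 2.25 r 80.8
-7.4 2.7 -0.081
-7.7 1.8 -0.08
-7.7 2.0 -0.08
-7.7 2.1 -0.08
-7.8 2.3 -0.08
-7.8 2.5 -0.08
```

{"op": "step_arm", "data": {"commands": [{"translation": [-7.4, 2.7, 0], "roll": -0.06}, {"translation": [-7.7, 1.8, 0], "roll": -0.06}, {"translation": [-7.7, 2, 0], "roll": -0.06}, {"translation": [-7.7, 2.6, 0], "roll": -0.05}, {"translation": [-6, 2.3, 0], "roll": -0.05}, {"translation": [0, 0, 0], "roll": 0}]}}

```text
time: 16.55
tool_pos: [0.6718, 0.0405, 0.1053]
tool_rot: [-3.14, 0.001, -1.988]
contact_force: [-0.1, -0.8, -0.1]
opening: 0.0004
grip_force: 0.1
```

```bash
python3 - <<'E'
from h import *
replev()
for r in levrows([2.75,2.86],2): print(*r)
for c in ('scene','side'):
  read_camera(c)
  for n in ('lever','lever_tip','bail_bar','adapter_base'): print(n,[(np.round(d['at'],3).tolist(),round(d['confidence'],2)) for d in search_frame(c,n)])
ph=np.radians(29)
for r in (55,90):print(w(PV+r*np.array([np.cos(ph),np.sin(ph)])))
E
```

```text
t 16.55 z 0.1053 yaw -1.988 q6 -2.78 port p [112.8 -56.9] Fport [ 0.  -0.8] Fz -0.1
lever ~ 2.735 r 83.3
-2.8 1.8 -0.164
-8.7 2.7 -0.088
lever [([0.59, 0.047, 0.127], 0.73)]
lever_tip [([0.59, 0.044, 0.128], 0.66)]
bail_bar [([0.562, 0.047, 0.128], 0.47)]
adapter_base [([0.562, 0.082, 0.122], 0.5)]
lever [([0.601, 0.044, 0.117], 0.68)]
lever_tip [([0.6, 0.048, 0.123], 0.67)]
bail_bar [([0.558, 0.047, 0.126], 0.54)]
adapter_base [([0.557, -0.201, 0.03], 0.94), ([0.602, 0.046, 0.119], 0.63), ([0.563, 0.09, 0.149], 0.56)]
[0.63892737 0.06128522]
[0.67103851 0.07520911]
```

{"op": "step_arm", "data": {"commands": [{"translation": [-3, 1.3, 0], "roll": 0}, {"translation": [-3, 1.3, 0], "roll": 0}, {"translation": [-3, 1.3, 0], "roll": 0}, {"translation": [0, 0, 0], "roll": 0}]}}

```text
time: 17.38
tool_pos: [0.6712, 0.0507, 0.1049]
tool_rot: [3.142, 0.0, -1.988]
contact_force: [0.9, -0.9, -0.2]
opening: 0.0008
grip_force: 0.3
```

```bash
python3 - <<'E'
from h import *
replev()
E
```

```text
t 17.38 z 0.1049 yaw -1.988 q6 -2.76 port p [111.2 -46.8] Fport [ 1.  -0.8] Fz -0.2
lever ~ 2.86 r 83.5
```

{"op": "step_arm", "data": {"commands": [{"translation": [-1.5, 0.6, 0], "roll": 0}, {"translation": [-1.5, 0.6, 0], "roll": 0}, {"translation": [-1, 0.4, 0], "roll": 0}, {"translation": [0, 0, 0], "roll": 0}]}}

```text
time: 17.72
tool_pos: [0.6711, 0.0516, 0.1049]
tool_rot: [-3.141, -0.004, -1.989]
contact_force: [-2.4, -9.7, 1.6]
opening: 0.0003
grip_force: 4.2
```

```bash
python3 - <<'E'
from h import *
replev()
E
```

```text
t 17.72 z 0.1049 yaw -1.989 q6 -2.76 port p [111.1 -45.9] Fport [-1.5 -9.9] Fz 1.6
lever ~ 2.87 r 83.6
```

The lever meets a hard stop at 2.86 rad. Backing off and checking from above.

{"op": "step_arm", "data": {"commands": [{"translation": [5, 0, 0], "roll": 0}, {"translation": [10, 0, 0], "roll": 0}, {"translation": [10, 0, 0], "roll": 0}, {"translation": [0, 0, -40], "roll": 0}, {"translation": [0, 0, -40], "roll": 0}, {"translation": [0, 0, -40], "roll": 0}, {"translation": [-22, 30, 0], "roll": 0}, {"translation": [-22, 30, 0], "roll": 0}, {"translation": [-22, 30, 0], "roll": 0}, {"translation": [-22, 30, 0], "roll": 0}, {"translation": [0, 0, 0], "roll": 0}, {"translation": [0, 0, 0], "roll": 0}]}}

```text
time: 18.72
tool_pos: [0.5862, 0.1617, 0.2254]
tool_rot: [-3.141, 0.0, -1.985]
contact_force: [0.0, 0.1, 0.1]
opening: 0.0003
grip_force: 0.0
```

```bash
python3 - <<'E'
from h import *
s=observe();print(s['time'],s['tool_pos'],s['contact_force'])
im=read_camera('wrist');Tn=get_calibration('wrist')['world_from_camera'];cv2.imwrite('pics/w5.png',im[:,:,::-1])
P=lambda p:((Rm(-TH)@(np.array(p[:2])-C))*1e3).round(1)
for n in ('lever','lever_tip','bail_bar','catch_seat','ring','adapter_base'): print(n,[(P(d['at']),round(d['at'][2],3),round(d['confidence'],2)) for d in search_frame('wrist',n)])
def bore(im,T,e):
    g=im.max(2);b=(g<60).astype(np.uint8);b[235:]=0
    n,l,st,ct=cv2.connectedComponentsWithStats(b)
    c=get_calibration('wrist')
    u0=None
    for i in range(1,n):
        if st[i,4]>3000:
            cs=max(cv2.findContours((l==i).astype(np.uint8),0,1)[0],key=cv2.contourArea)[:,0].astype(float)
            u=cv2.undistortPoints(cs[:,None],np.array(c['camera_matrix']),np.array(c['dist_coeffs']))[:,0]
            d=np.c_[u[:,0],-u[:,1],-np.ones(len(u))]@T[:3,:3].T;o=T[:3,3];q=(o+d*((.160-o[2])/d[:,2:]))[:,:2]*1e3
            (x,y),r=cv2.minEnclosingCircle(q.astype(np.float32));A=np.c_[2*q,np.ones(len(q))];f=np.linalg.lstsq(A,(q**2).sum(1),rcond=None)[0]
            rr=np.sqrt(f[2]+f[0]**2+f[1]**2);print(e,'bore',st[i,:5],'port',P(f[:2]/1e3),'r',rr.round(1),'rms',np.std(np.hypot(*(q-f[:2]).T)).round(2))
bore(im,np.array(Tn),'now')
bore(np.load('w2.npy'),np.load('w2T.npy'),'before')
E
```

```text
18.7167 [0.58617838 0.16170755 0.22539312] [0.01541839 0.12276697 0.09759599]
lever [(array([ 44.3, -49.4]), 0.126, 0.91)]
lever_tip [(array([ 44. , -52.4]), 0.122, 0.98)]
bail_bar [(array([  3.1, -60.8]), 0.125, 0.82)]
catch_seat [(array([-34.5, -12.6]), 0.127, 0.96)]
ring [(array([-27.5, -17.2]), 0.132, 0.55), (array([ 45.1, -51.3]), 0.126, 0.29)]
adapter_base [(array([-2.8, -4.9]), 0.159, 0.61)]
now bore [   6    0  117  163 3196] port [134.5 -71.4] r 36.0 rms 14.68
now bore [ 276   78   87   89 6095] port [-0.5 -1.9] r 26.7 rms 0.17
before bore [ 304   56   90   93 6527] port [-4.8 -0.4] r 27.1 rms 0.17
before bore [ 485   62   86   83 3292] port [ 14.1 108.2] r 23.0 rms 5.09
```

The adapter has moved from 4.8 mm off to about central (-0.5, -1.9 mm). Lever force and stop both fit a hooked, locked clamp. Handing in.

```bash
python3 -c "
from cell import *
print(hand_in())"
```

```text
the job is handed in; nothing more can be done
None
```

The job is handed in at about 19 s: the ring is shut, the bail snapped behind its catch, the lever is home against its stop, and the adapter measures about 2 mm off centre (was about 5 mm); I didn't check separately that it lies flat on the gasket.

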